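Swing the drip nozzle over the wet lap and open its valve

ROBOT

A 6-joint arm with a two-finger parallel gripper is mounted at the origin on the work surface. World frame = base frame: x ahead of the robot, y to its left, z up, the work surface at z = 0. Lengths are in m, angles in rad, forces in N, time in s.
With the tool pointing down it reaches from about 0.4 to 0.825 m from the base axis. Payload 7 kg.
Tool frame: the origin (TCP) lies midway between the tips of the shut fingers; the grasp point (between the pads) lies 19 mm behind it; z points along the fingers, y is the line along which they close (so a half turn about z gives the same grasp; the last joint's range is limited). The gripper opens to 88 mm and grips with 3 to 60 N. Pads are 19 mm wide; open, the fingers measure 130 mm over their backs; the gripper's body (78 mm by 193 mm) begins 47 mm behind the grasp point.
Start: joints at [1.492, 0.359, 0.012, 0, -1.224, -0.288], TCP at [0.242, 0.63, 0.227] pointing down, gripper open.
Joint ranges: [-3.07, 3.07], [-1.43, 2.12], [-1.02, 1.25], [-3.03, 1.67], [-3.05, -0], [-3.03, 3.03]. Speed limits (rad/s): [2.39, 2.39, 3.01, 3.14, 3.14, 3.14].

INTERFACE

Orientations are given as [roll, pitch, yaw] about the fixed x, y, z axes, in that order (R = Rz(yaw) Ry(pitch) Rx(roll)).
In Python, from station import get_state, grab_frame, calibration, job_done, boxes_of, regions_of, spot_point gives the robot as it stands. The module is installed in compiled form; this text tells all that it offers.
- The arm moves only by the tool arm_command, never from a script. Its argument "commands" is a list of rows, each an object of numbers: "tx", "ty", "tz": the shift along the tool's x, y, z each as a share of 25 cm, from -1 to 1; "twist": the turn about the tool's z as a share of 180 degrees, from -1 to 1. A call has exactly 8 rows; each row is the pose to reach, as a shift and turn from the pose commanded when the call began, along the tool's axes at that moment, turning the shorter way round; what a row does not reach only later rows make up. A row lasts 1/12 s, in which the tool goes at most 41.7 mm and 7.16 degrees, less where a joint would pass 70% of its speed; a pose out of reach is approached as far as the arm can. A call with a number of a shift or a turn outside -1 to 1 is refused whole. A call with a gripper value outside its range is refused whole. "claw" is the opening, from 0 (shut) to 1 (fully open), set as the call begins (left out, the last holds). The fingers move at their own pace and stop on an object; "grip_force" is the grip in N (left out, the last holds). Time passes only in rows, so rows that repeat a pose let the fingers close, or fill a call up. It gives the time, the measured TCP pose, the force, the opening and the grip force at its end, in the units of the state.
- get_state(): the state, without advancing time (a new reading comes with each control period).
- grab_frame(name): name is "scene" or "side" or "wrist"; returns the picture (420x560x3 uint8, red, green, blue); there is no depth.
- calibration(name): a dict with "camera_matrix" (3x3 intrinsics, pixels), "extrinsics" (4x4, takes a point from camera to world coordinates). Camera axes: x right, y down, z forward; pixel columns grow to the right and rows downward; lengths in m; the calibration is good to about 2 mm. A picture is of the moment at which its call begins: read the wrist's pose just before it. calibration takes no time and is no camera call; for the wrist camera it gives the pose at the moment of the call.
- job_done(): hands the job in; it is judged then, once.
Trained networks look in the newest picture that a camera, given by its name, has taken for a name from the list of things; names that differ only in an ending like _2 or _b are one class to them, and where a whole thing is asked for, a point or a joint stands for the part that bears it (a point fixed in the world has none). Each returns a list of dicts, best first, with "score" (0 to 1); they miss things now and then, are a little off and sometimes report something else, mostly with a low value. They report only what shows in the picture. A call takes as long as a camera call.
- boxes_of(query, camera): "rect" ([left, top, right, bottom] in pixels, round what is visible of it).
- regions_of(query, camera): "region" (420x560 bool, what is visible of it) and "rect" ([left, top, right, bottom] in pixels, round what is visible of it).
- spot_point(query, camera): "uv" ([column, row] in pixels: a listed point, or the origin of a listed thing).
The state is a dict: "t": time; "q": joint angles; "qd": joint speeds; "joint_efforts": joint torques, N m; "eef_pos": TCP position; "ee_rot": TCP orientation; "force": force on the tool from outside, world axes, zero at the start; "moment": the same for the moment, N m; "width": finger opening in m; "gripper_force": force on a finger pad.
Only numpy, scipy, OpenCV 4.12 (cv2) and the standard library are available. Lean on these libraries where they do the work, as an engineer would, in place of code of your own. Each camera call takes 0.05 s, during which the arm holds its last target. There are 200 camera calls.

TASK

Get the stone-grinding bench ready for wet work, only pushing with a fingertip: push the drip arm round on its post until its nozzle hangs straight over the nut in the middle of the lap that sits inside the splash basin (not the open felt wheel), and leave it there. Then push the valve's lever round until it lies in line with its pipe (open). Do not lift the drip arm off its collar, and leave the loose things on the bench where they stand.

Things in the scene. Friction and masses are not known exactly. Their poses are not given: they have to be found in the camera images.
- drip_arm (a joint): angle (rad) of the drip arm about the vertical post; 0 = arm along the stand's own +x, grows anticlockwise seen from above, stops at -2.3 and 2.3; at the start the arm points roughly away from the robot. Stiff enough (0.12 N m of friction) to stay where it is left.
- sleeve (a joint): height (m) by which the drip arm's sleeve has been raised off the collar it rests on; 0 = resting; it rises up to 0.03 if the arm is lifted, and that must not happen
- stand: foot and post of the drip stand, fixed to the bench; origin under the post at bench height, +x is the direction of the arm at joint 0. Post: radius 11 mm, top at z 150 mm, on a round foot of radius 45 mm
- post_axis (a point): point on the axis of the post, at the mid-height of the arm's bar (z 136 mm). The arm is a level aluminium bar 12 mm wide and 20 mm tall (z 126 to 146 mm above the bench) reaching from a round hub (radius 18 mm, up to z 149 mm) to a nozzle 165 mm from the post's axis; only the nozzle hangs lower (at 165 mm, radius up to 10 mm).
- nozzle_tip (a point): lower end of the brass nozzle at the outer end of the drip arm, 165 mm from the post's axis, z 85 mm; turns with the arm
- basin_nut (a point): top of the nut (radius 12 mm) in the centre of the steel lap inside the splash basin, z 51 mm. The basin is a black round tub, outside diameter 158 mm, rim at z 58 mm, fixed on the left or the right of the stand; its centre is 165 to 170 mm from the post's axis, 76 to 104 degrees from the stand's +x, so the swinging nozzle passes over it
- felt_nut (a point): top of the nut in the centre of the open felt polishing wheel (a grey disc of diameter 136 mm on a pedestal, without a basin; top of nut z 61 mm), fixed on the other side of the stand. Not to be used
- valve_lever (a joint): angle (rad) of the valve's lever about the vertical stem: 0 = in line with the pipe, open, against its stop; 1.57 = across the pipe, shut; grows anticlockwise seen from above, so it is opened by pushing it clockwise. Friction 0.12 N m, no spring
- valve_pivot (a point): point on the axis of the valve's stem at the lever's mid-height (z 80 mm)
- lever_tip (a point): outer end of the lever, 93 mm from the stem's axis. The outer 55 mm of the lever is a black grip 16 mm wide and 16 mm tall (z 72 to 88 mm)
- valve: brass valve on a steel pipe, fixed to the bench; origin on the bench under the stem. The pipe (radius 10 mm, axis at z 36 mm) runs along its x axis 90 mm each way and bends down into the bench; the opened lever points along its +x
- dop_a: loose brass stone holder standing on the bench, 64 mm tall, foot of radius 14 mm, between the stand and the robot; origin under its centre; leave alone
- dop_b: another such loose brass holder, beside the valve on the robot's side; leave alone
- stone_tray: loose white tray with round stones, 70 x 100 x 22 mm, on the far side of the stand; origin under its centre; leave alone
- paste_jar: loose jar, radius 26 mm, 55 mm tall, beyond the left-hand lap; leave alone
- cup: loose white cup, rim radius 36 mm, 85 mm tall, beyond the stand; leave alone
- spray_can: loose can, radius 26 mm, 130 mm tall, beyond the stand; leave alone
- spanner: loose spanner lying on the right part of the bench; leave alone

How it is judged:
By the outcome, as a careful person would: the job done as asked, in the order asked, and still so for the second after the job is handed in, with the robot touching nothing.
It also fails if it takes over 54 s, if anything falls off the work surface, if the arm or the gripper's body presses on something with over 40 N, if the wrist force passes 120 N, or if a joint passes its speed limit or range.

## Working session

There is one attempt and no reset: what is moved stays moved. The work goes in short steps, Python scripts to look and compute and a tool call to move; the robot and the scene stay as the last step left them, time stands still between calls to the robot, and variables do not carry over. Pictures are saved under pics/ and viewed, at most 13 in all, crops included, and the job is handed in when it is done.

Besides the shell and the picture viewer there is one more tool, called in YAML: its name, and indented under it one key for each argument. arm_command: Moves the arm, as the interface text tells. Shift numbers are shares of 25 cm and turn numbers shares of 180 degrees, none past 1 either way. Its arguments: {"type":"object","properties":{"commands":{"type":"array"},"claw":{"type":"number"},"grip_force":{"type":"number"}},"required":["commands"]}

```bash
mkdir -p pics; cat > h.py <<'E'
import numpy as np, cv2
from station import *
def ray(cam,uv,z):
    c=calibration(cam);K=np.array(c["camera_matrix"]);T=np.array(c["extrinsics"])
    d=T[:3,:3]@np.linalg.inv(K)@np.array([uv[0],uv[1],1.]);o=T[:3,3]
    return o+d*(z-o[2])/d[2]
def save(cam,n):
    f=grab_frame(cam);cv2.imwrite("pics/"+n,f[:,:,::-1]);return f
E
python3 - <<'E'
from h import *
Z=dict(post_axis=.136,nozzle_tip=.085,basin_nut=.051,felt_nut=.061,valve_pivot=.08,lever_tip=.08,stand=0,valve=0,dop_a=0,stone_tray=0,paste_jar=0,cup=0,spray_can=0,spanner=0)
s=get_state();print(s["t"],s["eef_pos"],s["ee_rot"],s["force"])
for cam in("scene","side"):
    f=save(cam,cam+"0.png")
    for q,z in Z.items():
        for r in spot_point(q,cam)[:2]:
            print(cam,q,round(r["score"],2),np.round(r["uv"]),ray(cam,r["uv"],z).round(3))
a,b=[cv2.imread(f"pics/{c}0.png") for c in("scene","side")]
E
```

```text
0.0 [0.24190161 0.62964802 0.22560757] [ 3.13991052e+00 -1.25665521e-04 -3.66899176e-01] [ 0.44959763 -0.19089612  0.49459022]
scene post_axis 0.67 [329. 217.] [0.58  0.071 0.136]
scene post_axis 0.6 [299. 198.] [ 0.556 -0.037  0.136]
scene nozzle_tip 0.94 [257. 239.] [ 0.702 -0.048  0.085]
scene basin_nut 0.83 [248. 206.] [ 0.568 -0.21   0.051]
scene felt_nut 0.85 [360. 242.] [0.529 0.133 0.061]
scene valve_pivot 0.9 [434. 269.] [0.534 0.325 0.08 ]
scene lever_tip 0.94 [474. 294.] [0.557 0.422 0.08 ]
scene lever_tip 0.62 [282. 296.] [0.811 0.122 0.08 ]
scene stand 0.82 [304. 238.] [ 0.535 -0.035  0.   ]
scene valve 0.74 [429. 301.] [ 0.548  0.331 -0.   ]
scene valve 0.33 [436. 270.] [0.437 0.298 0.   ]
scene dop_a 0.48 [326. 220.] [ 0.423 -0.042  0.   ]
scene dop_a 0.44 [466. 281.] [0.428 0.369 0.   ]
scene stone_tray 0.86 [274. 261.] [ 0.66  -0.034  0.   ]
scene stone_tray 0.15 [466. 280.] [0.424 0.369 0.   ]
scene paste_jar 0.58 [327. 290.] [0.664 0.133 0.   ]
scene cup 0.69 [278. 297.] [0.754 0.059 0.   ]
scene spray_can 0.73 [233. 278.] [ 0.773 -0.067  0.   ]
scene spanner 0.69 [209. 176.] [ 0.451 -0.507  0.   ]
side nozzle_tip 0.91 [230. 214.] [ 0.707 -0.033  0.085]
side basin_nut 0.88 [289. 194.] [ 0.549 -0.184  0.051]
side basin_nut 0.29 [330. 362.] [0.424 0.392 0.051]
side felt_nut 0.81 [295. 265.] [0.514 0.124 0.061]
side lever_tip 0.55 [268. 365.] [0.556 0.43  0.08 ]
side stand 0.95 [292. 236.] [ 0.529 -0.048  0.   ]
side valve 0.76 [274. 347.] [0.552 0.332 0.   ]
side dop_a 0.54 [334. 238.] [ 0.408 -0.049  0.   ]
side dop_a 0.54 [327. 361.] [ 0.426  0.36  -0.   ]
side stone_tray 0.97 [253. 232.] [ 0.647 -0.057  0.   ]
side paste_jar 0.58 [239. 280.] [0.662 0.132 0.   ]
side cup 0.82 [211. 257.] [0.752 0.056 0.   ]
side cup 0.24 [277. 329.] [0.548 0.281 0.   ]
```

View pics/scene0.png

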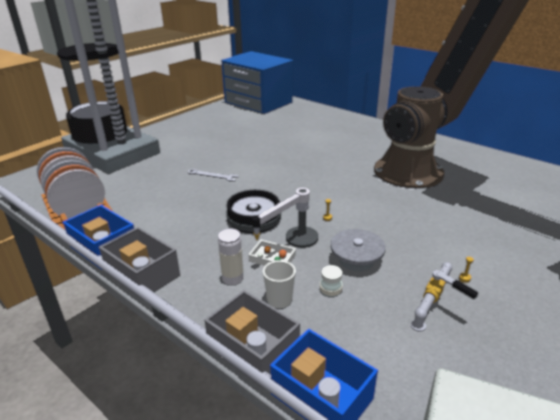

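View pics/side0.png

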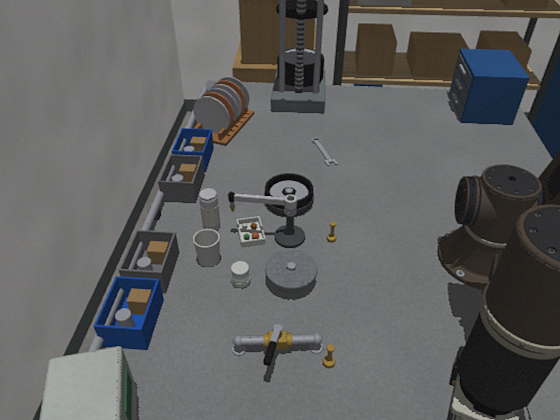

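The basin is on the right of the stand (scene ~(252,208)) and the felt wheel on the left (~(358,248)). The drip arm points away from the robot. The valve is on the far left, with its lever across the pipe. Next I'll move over the valve for a closer look.

```bash
cat >> h.py <<'E'
from scipy.spatial.transform import Rotation as Ro
def sh(p,frm=None):
    s=get_state();R=Ro.from_euler("xyz",s["ee_rot"]).as_matrix()
    return (R.T@(np.array(p)-np.array(s["eef_pos"] if frm is None else frm))/.25).round(3)
E
python3 - <<'E'
from h import *
c=calibration("wrist");print(np.array(c["camera_matrix"]).round(),np.array(c["extrinsics"]).round(3))
print(sh([.42,.42,.33]),sh([.5,.3,.33]))
E
```

```text
[[292.   0. 280.]
 [  0. 292. 211.]
 [  0.   0.   1.]] [[-0.358 -0.895 -0.266  0.314]
 [-0.934  0.344  0.101  0.602]
 [ 0.002  0.285 -0.959  0.384]
 [ 0.     0.     0.     1.   ]]
[ 0.966  0.529 -0.414] [ 1.437  0.862 -0.414]
```

arm_command:
  commands:
    - {"tx": 0.12,"ty": 0.07,"tz": -0.1}
    - {"tx": 0.24,"ty": 0.14,"tz": -0.2}
    - {"tx": 0.36,"ty": 0.21,"tz": -0.3}
    - {"tx": 0.48,"ty": 0.28,"tz": -0.4}
    - {"tx": 0.6,"ty": 0.37,"tz": -0.41}
    - {"tx": 0.72,"ty": 0.46,"tz": -0.41}
    - {"tx": 0.85,"ty": 0.55,"tz": -0.41}
    - {"tx": 0.98,"ty": 0.65,"tz": -0.41}
  claw: 0

```text
invalid input
```

arm_command:
  commands:
    - {"tx": 0.1,"ty": 0.08}
    - {"tx": 0.2,"ty": 0.15}
    - {"tx": 0.25,"ty": 0.2,"twist": -0.03}
    - {"tx": 0.25,"ty": 0.2,"twist": -0.06}
    - {"tx": 0.25,"ty": 0.2,"twist": -0.09}
    - {"tx": 0.25,"ty": 0.2,"twist": -0.117}
    - {"tx": 0.25,"ty": 0.2,"twist": -0.117}
    - {"tx": 0.25,"ty": 0.2,"twist": -0.117}

```text
invalid input
```

```bash
cat >> h.py <<'E'
ZZ=dict(post_axis=.136,nozzle_tip=.085,basin_nut=.051,felt_nut=.061,valve_pivot=.08,lever_tip=.08,stand=0,valve=0,dop_a=0)
def look(n,qs,cam="wrist"):
    s=get_state();print(s["t"],np.round(s["eef_pos"],4),np.round(s["ee_rot"],3),np.round(s["q"],2))
    save(cam,n)
    for q in qs:
        for r in spot_point(q,cam)[:2]:
            if r["score"]>.3: print(q,round(r["score"],2),np.round(r["uv"]),ray(cam,r["uv"],ZZ[q]).round(4))
E
python3 - <<'E'
from h import *
look("w1.png",["valve_pivot","lever_tip","valve","dop_a","felt_nut","post_axis","nozzle_tip"])
print(sh([.53,.02,.33]))
E
```

```text
1.5 [0.2421 0.6301 0.2265] [ 3.142 -0.    -0.367] [ 1.49  0.36  0.01 -0.   -1.22 -0.29]
[ 1.95   1.865 -0.414]
```

View pics/w1.png

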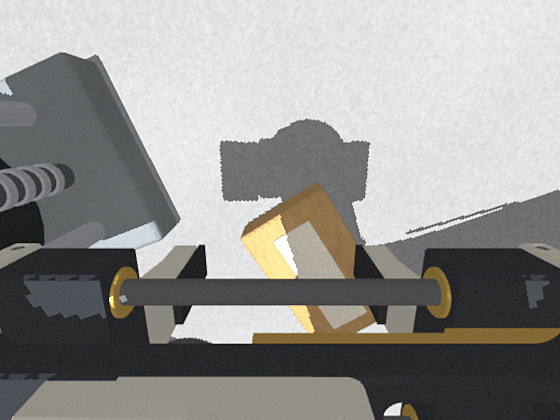

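The move was refused, probably because each row needs all four keys. The wrist picture shows only the start area: a wooden block between the fingers at (310,260) and a grey device on the left.

arm_command:
  commands:
    - {"tx": 0.12,"ty": 0.07,"tz": -0.1,"twist": 0}
    - {"tx": 0.24,"ty": 0.14,"tz": -0.2,"twist": 0}
    - {"tx": 0.36,"ty": 0.21,"tz": -0.3,"twist": 0}
    - {"tx": 0.48,"ty": 0.28,"tz": -0.4,"twist": 0}
    - {"tx": 0.6,"ty": 0.37,"tz": -0.41,"twist": 0}
    - {"tx": 0.72,"ty": 0.46,"tz": -0.41,"twist": 0}
    - {"tx": 0.85,"ty": 0.55,"tz": -0.41,"twist": 0}
    - {"tx": 0.98,"ty": 0.65,"tz": -0.41,"twist": 0}
  claw: 0
  grip_force: 10

```text
t: 2.57
eef_pos: [0.4132, 0.3891, 0.3295]
ee_rot: [-3.141, -0.0, -0.366]
force: [-0.0, 0.7, 0.2]
width: 0.0398
gripper_force: 0.0
```

arm_command:
  commands:
    - {"tx": 0.1,"ty": 0.08,"tz": 0,"twist": 0}
    - {"tx": 0.2,"ty": 0.15,"tz": 0,"twist": 0}
    - {"tx": 0.25,"ty": 0.2,"tz": 0,"twist": -0.03}
    - {"tx": 0.25,"ty": 0.2,"tz": 0,"twist": -0.06}
    - {"tx": 0.25,"ty": 0.2,"tz": 0,"twist": -0.09}
    - {"tx": 0.25,"ty": 0.2,"tz": 0,"twist": -0.117}
    - {"tx": 0.25,"ty": 0.2,"tz": 0,"twist": -0.117}
    - {"tx": 0.25,"ty": 0.2,"tz": 0,"twist": -0.117}

```text
t: 3.23
eef_pos: [0.4529, 0.3214, 0.3292]
ee_rot: [-3.141, -0.0, -0.002]
force: [0.5, 0.1, 0.0]
width: 0.0001
gripper_force: 0.0
```

```bash
python3 - <<'E'
from h import *
look("w2.png",["valve_pivot","lever_tip","valve","dop_a","felt_nut","post_axis","nozzle_tip"])
print(sh([.53,.02,.33]))
E
```

```text
3.2333 [0.4529 0.3214 0.3292] [-3.141e+00 -0.000e+00 -2.000e-03] [ 0.97  0.11 -0.08 -0.   -1.38  0.6 ]
valve_pivot 0.86 [271. 114.] [0.5416 0.3326 0.08  ]
lever_tip 0.57 [198. 105.] [0.5536 0.4276 0.08  ]
valve 0.85 [272. 116.] [ 0.5418  0.3337 -0.    ]
dop_a 0.78 [495. 195.] [ 0.4135 -0.0471  0.    ]
dop_a 0.73 [255. 188.] [0.4253 0.3633 0.    ]
felt_nut 0.83 [417. 132.] [0.5195 0.1285 0.061 ]
[ 0.308  1.206 -0.004]
```

View pics/w2.png

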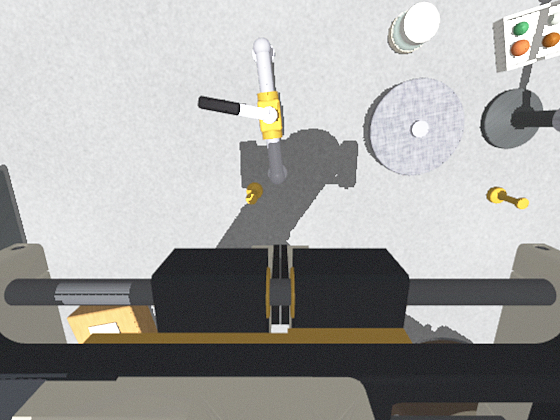

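The valve stem is at pixel (271,114), with its lever reaching left to (198,103). dop_b is at (253,190), the felt wheel at (418,128) and the stand's foot at (515,118). Next is the stand.

arm_command:
  commands:
    - {"tx": 0.03,"ty": 0.13,"tz": 0,"twist": 0}
    - {"tx": 0.06,"ty": 0.26,"tz": 0,"twist": 0}
    - {"tx": 0.09,"ty": 0.4,"tz": 0,"twist": 0}
    - {"tx": 0.12,"ty": 0.55,"tz": 0,"twist": 0}
    - {"tx": 0.15,"ty": 0.7,"tz": 0,"twist": 0}
    - {"tx": 0.18,"ty": 0.85,"tz": 0,"twist": 0}
    - {"tx": 0.2,"ty": 1,"tz": 0,"twist": 0}
    - {"tx": 0.2,"ty": 1,"tz": 0,"twist": 0}

```text
t: 4.3
eef_pos: [0.5032, 0.0666, 0.3294]
ee_rot: [3.141, -0.0, -0.003]
force: [-0.2, 0.2, -0.2]
width: 0.0005
gripper_force: 0.0
```

arm_command:
  commands:
    - {"tx": 0,"ty": 0.1,"tz": 0,"twist": 0}
    - {"tx": 0,"ty": 0.2,"tz": 0,"twist": 0}
    - {"tx": 0,"ty": 0.25,"tz": 0,"twist": 0}
    - {"tx": 0,"ty": 0.25,"tz": 0,"twist": 0}
    - {"tx": 0,"ty": 0.25,"tz": 0,"twist": 0}
    - {"tx": 0,"ty": 0.25,"tz": 0,"twist": 0}
    - {"tx": 0,"ty": 0.25,"tz": 0,"twist": 0}
    - {"tx": 0,"ty": 0.25,"tz": 0,"twist": 0}

```text
t: 4.97
eef_pos: [0.5032, 0.0097, 0.329]
ee_rot: [-3.142, 0.0, 0.002]
force: [-0.0, -0.0, 1.0]
width: 0.0004
gripper_force: 0.0
```

```bash
python3 - <<'E'
from h import *
look("w3.png",["basin_nut","felt_nut","post_axis","nozzle_tip","stand","dop_a"])
E
```

```text
4.9667 [0.5032 0.0097 0.329 ] [-3.142e+00  0.000e+00  2.000e-03] [ 0.41  0.02 -0.18 -0.   -1.37  1.16]
basin_nut 0.92 [429. 146.] [ 0.5488 -0.2082  0.051 ]
basin_nut 0.73 [318.  78.] [ 0.6403 -0.0429  0.051 ]
felt_nut 0.6 [201. 168.] [0.5176 0.1232 0.061 ]
post_axis 0.68 [323. 161.] [ 0.5381 -0.0422  0.136 ]
post_axis 0.46 [333.  20.] [ 0.6845 -0.047   0.136 ]
nozzle_tip 0.73 [329.  19.] [ 0.7006 -0.0502  0.085 ]
stand 0.88 [314. 154.] [ 0.533 -0.047  0.   ]
stand 0.35 [198. 169.] [0.5075 0.1447 0.    ]
dop_a 0.72 [ 76. 216.] [0.4266 0.3626 0.    ]
dop_a 0.57 [311. 225.] [ 0.41  -0.047  0.   ]
```

View pics/w3.png

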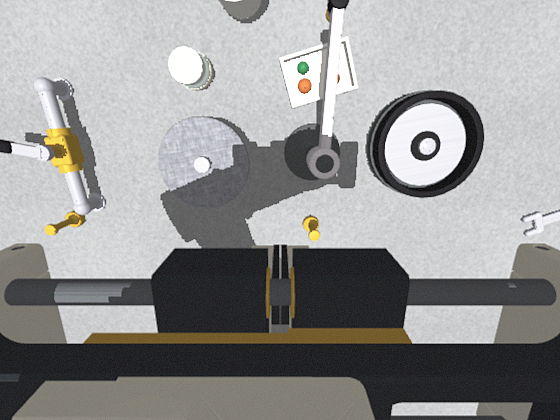

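The post is at (0.538,-0.044) and the arm points at about -2°. The nut is at (0.549,-0.209), so the target angle is about -86°. I'll descend beside the bar on its +y side.

arm_command:
  commands:
    - {"tx": 0.12,"ty": 0.01,"tz": 0,"twist": 0}
    - {"tx": 0.26,"ty": 0.02,"tz": 0,"twist": 0}
    - {"tx": 0.4,"ty": 0.03,"tz": 0.04,"twist": 0}
    - {"tx": 0.52,"ty": 0.03,"tz": 0.14,"twist": 0}
    - {"tx": 0.59,"ty": 0.03,"tz": 0.28,"twist": 0}
    - {"tx": 0.59,"ty": 0.03,"tz": 0.42,"twist": 0}
    - {"tx": 0.59,"ty": 0.03,"tz": 0.56,"twist": 0}
    - {"tx": 0.59,"ty": 0.03,"tz": 0.68,"twist": 0}

```text
t: 5.98
eef_pos: [0.6501, 0.0013, 0.1559]
ee_rot: [3.141, 0.002, 0.0]
force: [-0.6, -0.1, -0.4]
width: 0.0005
gripper_force: 0.0
```

arm_command:
  commands:
    - {"tx": 0,"ty": 0,"tz": 0.06,"twist": 0}
    - {"tx": 0,"ty": 0,"tz": 0.11,"twist": 0}
    - {"tx": 0,"ty": 0,"tz": 0.15,"twist": 0}
    - {"tx": 0,"ty": 0.01,"tz": 0.15,"twist": 0}
    - {"tx": 0,"ty": 0.03,"tz": 0.15,"twist": 0}
    - {"tx": 0,"ty": 0.05,"tz": 0.15,"twist": 0}
    - {"tx": 0,"ty": 0.06,"tz": 0.15,"twist": 0}
    - {"tx": 0,"ty": 0.06,"tz": 0.15,"twist": 0}

```text
t: 6.65
eef_pos: [0.6512, -0.0141, 0.1227]
ee_rot: [-3.141, -0.002, 0.0]
force: [0.2, 0.1, -0.3]
width: 0.0004
gripper_force: 0.0
```

```bash
python3 - <<'E'
from h import *
look("w4.png",["nozzle_tip"])
f=save("wrist","w4.png");g=save("side","s4.png")
b=cv2.resize(g[130:290,180:400],(560,407))
cv2.imwrite("pics/c4.png",cv2.resize(np.vstack([f,b])[:,:,::-1],(406,600)))
E
```

```text
6.65 [ 0.6512 -0.0141  0.1227] [-3.141e+00 -2.000e-03  0.000e+00] [ 0.28  0.4  -0.18  0.   -0.99  1.29]
nozzle_tip 0.83 [335. 164.] [ 0.7023 -0.0511  0.085 ]
```

View pics/c4.png

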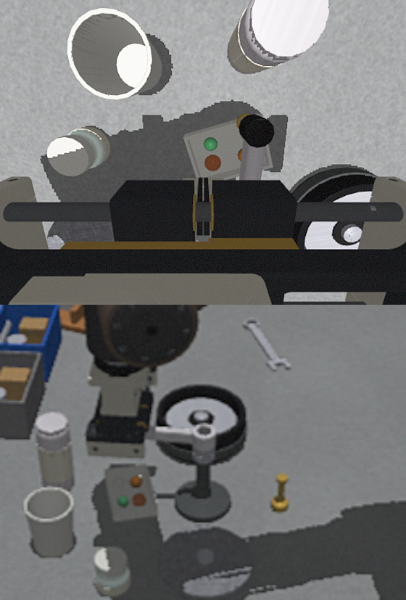

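```bash
cat >> h.py <<'E'
def arc(P,r,frm,d,phis,z):
    """rows for a tool whose x runs along the arm at angle phi, tip d on its anticlockwise side"""
    x,y,yaw=frm;out=[]
    for ph in np.radians(phis):
        X=P[0]+r*np.cos(ph)-d*np.sin(ph)-x;Y=P[1]+r*np.sin(ph)+d*np.cos(ph)-y
        out.append(((X*np.cos(yaw)+Y*np.sin(yaw))/.25,(X*np.sin(yaw)-Y*np.cos(yaw))/.25,z,-(ph-yaw)/np.pi))
    for o in out: print('{"tx":%.3f,"ty":%.3f,"tz":%.2f,"twist":%.3f},'%o)
E
python3 - <<'E'
from h import *
P=(.538,-.044);r=.11;d=.026
arc(P,r,(.6512,-.0141,0),d,np.linspace(-4,-28,8),0);print()
f=lambda p:(P[0]+r*np.cos(p)-d*np.sin(p),P[1]+r*np.sin(p)+d*np.cos(p),p)
arc(P,r,f(np.radians(-28)),d,np.linspace(-31.5,-56,8),0);print()
arc(P,r,f(np.radians(-56)),d,list(np.linspace(-59,-74,6))+[-74]*2,0)
E
```

```text
{"tx":-0.007,"ty":0.047,"tz":0.00,"twist":0.022},
{"tx":-0.003,"ty":0.073,"tz":0.00,"twist":0.041},
{"tx":-0.001,"ty":0.100,"tz":0.00,"twist":0.060},
{"tx":-0.001,"ty":0.127,"tz":0.00,"twist":0.079},
{"tx":-0.002,"ty":0.154,"tz":0.00,"twist":0.098},
{"tx":-0.005,"ty":0.181,"tz":0.00,"twist":0.117},
{"tx":-0.009,"ty":0.208,"tz":0.00,"twist":0.137},
{"tx":-0.015,"ty":0.234,"tz":0.00,"twist":0.156},

{"tx":0.006,"ty":0.027,"tz":0.00,"twist":0.019},
{"tx":0.009,"ty":0.054,"tz":0.00,"twist":0.039},
{"tx":0.012,"ty":0.082,"tz":0.00,"twist":0.058},
{"tx":0.012,"ty":0.110,"tz":0.00,"twist":0.078},
{"tx":0.011,"ty":0.137,"tz":0.00,"twist":0.097},
{"tx":0.008,"ty":0.165,"tz":0.00,"twist":0.117},
{"tx":0.004,"ty":0.192,"tz":0.00,"twist":0.136},
{"tx":-0.003,"ty":0.219,"tz":0.00,"twist":0.156},

{"tx":0.005,"ty":0.023,"tz":0.00,"twist":0.017},
{"tx":0.008,"ty":0.047,"tz":0.00,"twist":0.033},
{"tx":0.011,"ty":0.070,"tz":0.00,"twist":0.050},
{"tx":0.012,"ty":0.094,"tz":0.00,"twist":0.067},
{"tx":0.012,"ty":0.117,"tz":0.00,"twist":0.083},
{"tx":0.011,"ty":0.141,"tz":0.00,"twist":0.100},
{"tx":0.011,"ty":0.141,"tz":0.00,"twist":0.100},
{"tx":0.011,"ty":0.141,"tz":0.00,"twist":0.100},
```

arm_command:
  commands:
    - {"tx": 0,"ty": 0.047,"tz": 0,"twist": 0.022}
    - {"tx": 0,"ty": 0.073,"tz": 0,"twist": 0.041}
    - {"tx": 0,"ty": 0.1,"tz": 0,"twist": 0.06}
    - {"tx": 0,"ty": 0.127,"tz": 0,"twist": 0.079}
    - {"tx": -0.002,"ty": 0.154,"tz": 0,"twist": 0.098}
    - {"tx": -0.005,"ty": 0.181,"tz": 0,"twist": 0.117}
    - {"tx": -0.01,"ty": 0.208,"tz": 0,"twist": 0.137}
    - {"tx": -0.015,"ty": 0.234,"tz": 0,"twist": 0.156}

```text
t: 7.52
eef_pos: [0.6474, -0.0718, 0.1219]
ee_rot: [-3.141, -0.001, -0.492]
force: [-1.1, 1.9, -0.1]
width: 0.0005
gripper_force: 0.6
```

```bash
python3 - <<'E'
from h import *
look("w5.png",["nozzle_tip","post_axis"]);look("s5.png",["nozzle_tip"],"side")
E
```

```text
7.5167 [ 0.6474 -0.0718  0.1219] [-3.141e+00 -1.000e-03 -4.920e-01] [ 0.19  0.4  -0.18 -0.   -0.99  0.89]
nozzle_tip 0.84 [314. 164.] [ 0.6815 -0.1176  0.085 ]
7.6667 [ 0.647  -0.072   0.1217] [-3.142 -0.    -0.488] [ 0.19  0.4  -0.18  0.   -0.99  0.89]
```

arm_command:
  commands:
    - {"tx": 0.006,"ty": 0.027,"tz": 0,"twist": 0.019}
    - {"tx": 0.009,"ty": 0.054,"tz": 0,"twist": 0.039}
    - {"tx": 0.012,"ty": 0.082,"tz": 0,"twist": 0.058}
    - {"tx": 0.012,"ty": 0.11,"tz": 0,"twist": 0.078}
    - {"tx": 0.011,"ty": 0.137,"tz": 0,"twist": 0.097}
    - {"tx": 0.008,"ty": 0.165,"tz": 0,"twist": 0.117}
    - {"tx": 0.004,"ty": 0.192,"tz": 0,"twist": 0.136}
    - {"tx": -0.003,"ty": 0.219,"tz": 0,"twist": 0.156}

```text
t: 8.43
eef_pos: [0.6209, -0.1195, 0.1216]
ee_rot: [-3.141, -0.0, -0.98]
force: [1.7, 1.4, -0.4]
width: 0.0005
gripper_force: 0.6
```

arm_command:
  commands:
    - {"tx": 0.005,"ty": 0.023,"tz": 0,"twist": 0.017}
    - {"tx": 0.008,"ty": 0.047,"tz": 0,"twist": 0.033}
    - {"tx": 0.011,"ty": 0.07,"tz": 0,"twist": 0.05}
    - {"tx": 0.012,"ty": 0.094,"tz": 0,"twist": 0.067}
    - {"tx": 0.012,"ty": 0.117,"tz": 0,"twist": 0.083}
    - {"tx": 0.011,"ty": 0.141,"tz": 0,"twist": 0.1}
    - {"tx": 0.011,"ty": 0.141,"tz": 0,"twist": 0.1}
    - {"tx": 0.011,"ty": 0.141,"tz": 0,"twist": 0.1}

```text
t: 9.1
eef_pos: [0.5929, -0.1416, 0.1217]
ee_rot: [-3.141, -0.0, -1.291]
force: [0.7, -0.1, 0.0]
width: 0.0006
gripper_force: 0.0
```

```bash
python3 - <<'E'
from h import *
look("w6.png",["nozzle_tip","basin_nut","post_axis"]);look("s6.png",["nozzle_tip","basin_nut","post_axis"],"side");look("sc6.png",["nozzle_tip","basin_nut","post_axis"],"scene")
f=cv2.imread("pics/w6.png");g=cv2.imread("pics/s6.png");
b=cv2.resize(g[130:290,180:400],(560,407))
cv2.imwrite("pics/c6.png",cv2.resize(np.vstack([f,b]),(406,600)))
E
```

```text
9.1 [ 0.5929 -0.1416  0.1217] [-3.141 -0.    -1.291] [ 0.09  0.34 -0.28  0.   -0.96  0.19]
nozzle_tip 0.76 [314. 161.] [ 0.5861 -0.2     0.085 ]
basin_nut 0.67 [358. 157.] [ 0.5493 -0.2093  0.051 ]
9.3 [ 0.5931 -0.1416  0.1215] [ 3.142 -0.    -1.292] [ 0.09  0.34 -0.27  0.   -0.96  0.19]
basin_nut 0.61 [290. 194.] [ 0.5451 -0.1847  0.051 ]
basin_nut 0.49 [212. 257.] [0.7365 0.1042 0.051 ]
post_axis 0.81 [286. 200.] [ 0.5485 -0.0497  0.136 ]
9.5 [ 0.5929 -0.1417  0.1215] [ 3.141 -0.    -1.293] [ 0.09  0.34 -0.28  0.   -0.96  0.19]
nozzle_tip 0.62 [246. 200.] [ 0.5882 -0.196   0.085 ]
nozzle_tip 0.53 [438. 271.] [0.5415 0.3346 0.085 ]
basin_nut 0.76 [249. 206.] [ 0.5647 -0.2076  0.051 ]
post_axis 0.87 [300. 197.] [ 0.5529 -0.0381  0.136 ]
post_axis 0.47 [250. 202.] [ 0.6475 -0.1213  0.136 ]
```

View pics/c6.png

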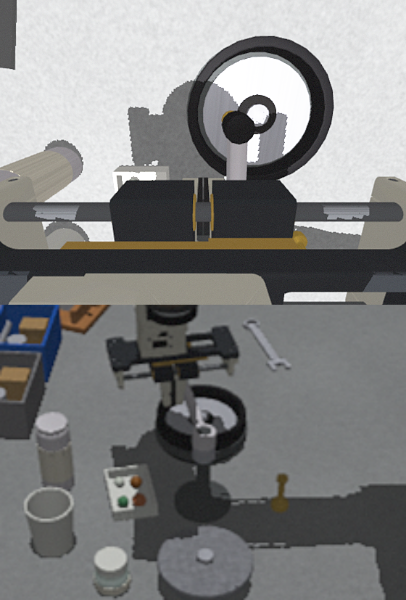

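```bash
python3 - <<'E'
from h import *
from scipy.optimize import least_squares
N=np.array([[.7015,-.0507],[.6815,-.1176],[.586,-.2]])
print(least_squares(lambda p:np.hypot(*(N-p).T)-.165,[.538,-.044]).x)
P=(.538,-.044);r=.11;d=.026;p=np.radians(-74)
f=(P[0]+r*np.cos(p)-d*np.sin(p),P[1]+r*np.sin(p)+d*np.cos(p),p)
arc(P,r,f,d,[-76,-78,-80,-82,-84,-84,-84,-84],0)
E
```

```text
[ 0.53590001 -0.04229074]
{"tx":0.003,"ty":0.015,"tz":0.00,"twist":0.011},
{"tx":0.006,"ty":0.031,"tz":0.00,"twist":0.022},
{"tx":0.008,"ty":0.047,"tz":0.00,"twist":0.033},
{"tx":0.010,"ty":0.062,"tz":0.00,"twist":0.044},
{"tx":0.011,"ty":0.078,"tz":0.00,"twist":0.056},
{"tx":0.011,"ty":0.078,"tz":0.00,"twist":0.056},
{"tx":0.011,"ty":0.078,"tz":0.00,"twist":0.056},
{"tx":0.011,"ty":0.078,"tz":0.00,"twist":0.056},
```

arm_command:
  commands:
    - {"tx": 0.002,"ty": 0.015,"tz": 0,"twist": 0.011}
    - {"tx": 0.004,"ty": 0.03,"tz": 0,"twist": 0.022}
    - {"tx": 0.006,"ty": 0.046,"tz": 0,"twist": 0.033}
    - {"tx": 0.008,"ty": 0.061,"tz": 0,"twist": 0.044}
    - {"tx": 0.01,"ty": 0.077,"tz": 0,"twist": 0.055}
    - {"tx": 0.01,"ty": 0.077,"tz": 0,"twist": 0.055}
    - {"tx": 0.01,"ty": 0.077,"tz": 0,"twist": 0.055}
    - {"tx": 0.01,"ty": 0.077,"tz": 0,"twist": 0.055}

```text
t: 10.37
eef_pos: [0.5751, -0.1495, 0.1216]
ee_rot: [3.142, -0.0, -1.465]
force: [0.2, -0.2, -0.3]
width: 0.0005
gripper_force: 0.0
```

```bash
python3 - <<'E'
from h import *
look("w7.png",["nozzle_tip","basin_nut","post_axis"])
r=regions_of("basin_nut","wrist")
for x in r[:2]: print(x["score"],x["rect"])
f=cv2.imread("pics/w7.png");cv2.imwrite("pics/w7c.png",cv2.resize(f[20:270,180:480],(720,600),interpolation=cv2.INTER_CUBIC))
E
```

```text
10.3667 [ 0.5751 -0.1495  0.1216] [ 3.142 -0.    -1.465] [ 0.07  0.32 -0.31  0.   -0.95  0.03]
nozzle_tip 0.6 [316. 160.] [ 0.5567 -0.2068  0.085 ]
basin_nut 0.64 [323. 155.] [ 0.5478 -0.2076  0.051 ]
0.72 [222.3, 44.9, 422.6, 248.9]
0.26 [272.4, 151.5, 353.0, 335.9]
```

View pics/w7c.png

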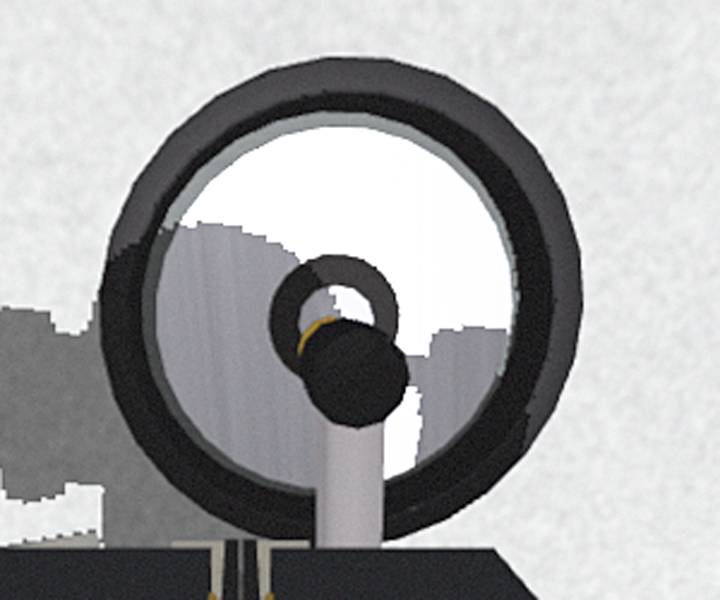

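```bash
python3 - <<'E'
from h import *
print("nut",ray("wrist",(320,151),.051))
for z in(.146,.15,.152): print("cap",z,ray("wrist",(180+355/2.4,20+373/2.4),z))
print("basin rim",ray("wrist",(180+341/2.4,20+298/2.4),.058))
print("tip",ray("wrist",(316,160),.085))
E
```

```text
nut [ 0.55019743 -0.21030017  0.051     ]
cap 0.146 [ 0.55875584 -0.20651902  0.146     ]
cap 0.15 [ 0.55948987 -0.2071172   0.15      ]
cap 0.152 [ 0.55985688 -0.2074163   0.152     ]
basin rim [ 0.55039244 -0.21586109  0.058     ]
tip [ 0.55689046 -0.2066658   0.085     ]
```

The nut is at crop (336,315) and the nozzle cap at crop (355,373), so the nozzle has about 8 mm still to go. One small push should do it.

arm_command:
  commands:
    - {"tx": 0.001,"ty": 0.007,"tz": 0,"twist": 0.005}
    - {"tx": 0.002,"ty": 0.014,"tz": 0,"twist": 0.01}
    - {"tx": 0.003,"ty": 0.021,"tz": 0,"twist": 0.015}
    - {"tx": 0.003,"ty": 0.021,"tz": 0,"twist": 0.015}
    - {"tx": 0.003,"ty": 0.021,"tz": 0,"twist": 0.015}
    - {"tx": 0.003,"ty": 0.021,"tz": 0,"twist": 0.015}
    - {"tx": 0.003,"ty": 0.021,"tz": 0,"twist": 0.015}
    - {"tx": 0.003,"ty": 0.021,"tz": 0,"twist": 0.015}

```text
t: 11.28
eef_pos: [0.5698, -0.1508, 0.1215]
ee_rot: [3.141, 0.0, -1.513]
force: [0.3, -0.0, 0.4]
width: 0.0005
gripper_force: 0.0
```

```bash
python3 - <<'E'
from h import *
look("w8.png",["nozzle_tip","basin_nut"])
f=cv2.imread("pics/w8.png");cv2.imwrite("pics/w8c.png",cv2.resize(f[20:270,180:480],(720,600),interpolation=cv2.INTER_CUBIC))
E
```

```text
11.2833 [ 0.5698 -0.1508  0.1215] [ 3.141  0.    -1.513] [ 0.07  0.31 -0.32 -0.   -0.94 -0.02]
nozzle_tip 0.8 [316. 159.] [ 0.5489 -0.2075  0.085 ]
basin_nut 0.93 [310. 154.] [ 0.5496 -0.2075  0.051 ]
basin_nut 0.38 [316. 162.] [ 0.5447 -0.2018  0.051 ]
```

View pics/w8c.png

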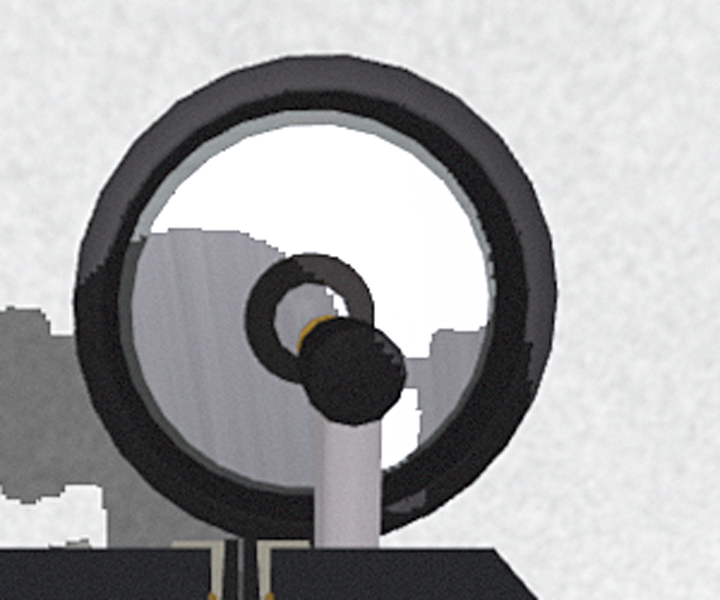

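The network puts the nozzle at (0.549,-0.2075) and the nut at (0.5496,-0.2075), so they line up. I'll back off, rise and check again.

arm_command:
  commands:
    - {"tx": 0,"ty": -0.05,"tz": 0,"twist": 0}
    - {"tx": 0,"ty": -0.12,"tz": 0,"twist": 0}
    - {"tx": 0,"ty": -0.16,"tz": -0.02,"twist": 0}
    - {"tx": -0.02,"ty": -0.16,"tz": -0.14,"twist": 0}
    - {"tx": -0.04,"ty": -0.16,"tz": -0.28,"twist": 0}
    - {"tx": -0.06,"ty": -0.16,"tz": -0.42,"twist": 0}
    - {"tx": -0.08,"ty": -0.16,"tz": -0.5,"twist": 0}
    - {"tx": -0.08,"ty": -0.16,"tz": -0.5,"twist": 0}

```text
t: 12.1
eef_pos: [0.6111, -0.1282, 0.2525]
ee_rot: [-3.133, -0.001, -1.512]
force: [0.7, 0.5, 0.3]
width: 0.0005
gripper_force: 0.0
```

```bash
python3 - <<'E'
from h import *
look("w9.png",["nozzle_tip","basin_nut"])
f=cv2.imread("pics/w9.png");cv2.imwrite("pics/w9c.png",cv2.resize(f[20:270,150:450],(720,600),interpolation=cv2.INTER_CUBIC))
E
```

```text
12.1 [ 0.6111 -0.1282  0.2525] [-3.133e+00 -1.000e-03 -1.512e+00] [ 0.11  0.26 -0.07  0.   -1.23 -0.05]
nozzle_tip 0.9 [343. 131.] [ 0.5462 -0.2026  0.085 ]
basin_nut 0.96 [339. 127.] [ 0.5441 -0.2071  0.051 ]
```

View pics/w9c.png

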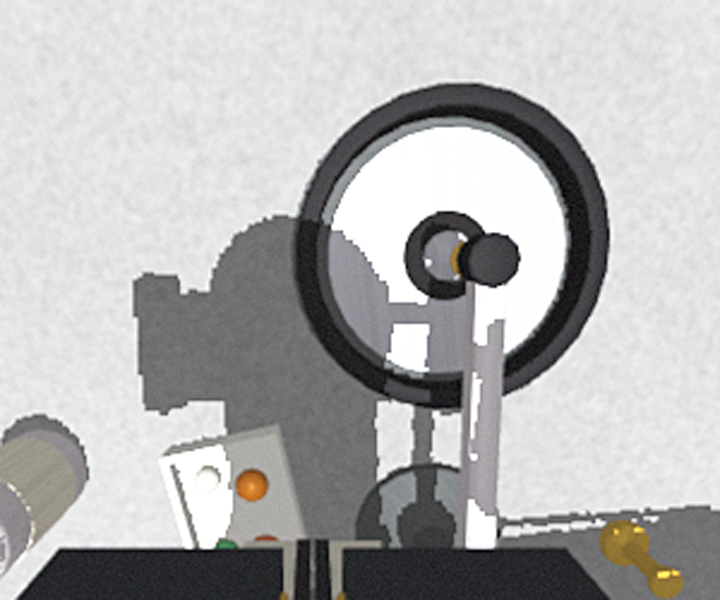

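The tip (brass edge at crop (458,258)) is close to the nut centre (445,255). To remove parallax, I'll look from straight above.

arm_command:
  commands:
    - {"tx": 0,"ty": 0.06,"tz": -0.1,"twist": 0}
    - {"tx": 0,"ty": 0.14,"tz": -0.2,"twist": 0}
    - {"tx": 0.02,"ty": 0.22,"tz": -0.2,"twist": -0.01}
    - {"tx": 0.02,"ty": 0.26,"tz": -0.2,"twist": -0.01}
    - {"tx": 0.02,"ty": 0.26,"tz": -0.2,"twist": -0.01}
    - {"tx": 0.02,"ty": 0.26,"tz": -0.2,"twist": -0.01}
    - {"tx": 0.02,"ty": 0.26,"tz": -0.2,"twist": -0.01}
    - {"tx": 0.02,"ty": 0.26,"tz": -0.2,"twist": -0.01}

```text
t: 12.92
eef_pos: [0.5444, -0.1371, 0.2954]
ee_rot: [3.14, 0.0, -1.482]
force: [-0.2, 0.1, -0.4]
width: 0.0004
gripper_force: 0.0
```

```bash
python3 - <<'E'
from h import *
look("w10.png",["nozzle_tip","basin_nut"])
print(np.array(calibration("wrist")["extrinsics"]).round(3))
f=cv2.imread("pics/w10.png");cv2.imwrite("pics/w10c.png",cv2.resize(f[30:230,180:380],(600,600),interpolation=cv2.INTER_CUBIC))
E
```

```text
12.9167 [ 0.5444 -0.1371  0.2954] [ 3.14   0.    -1.482] [ 0.1   0.14 -0.13 -0.   -1.31 -0.01]
basin_nut 0.85 [281. 129.] [ 0.5488 -0.2085  0.051 ]
[[-0.996 -0.085 -0.027  0.551]
 [-0.089  0.955  0.282 -0.214]
 [ 0.002  0.283 -0.959  0.453]
 [ 0.     0.     0.     1.   ]]
```

View pics/w10c.png

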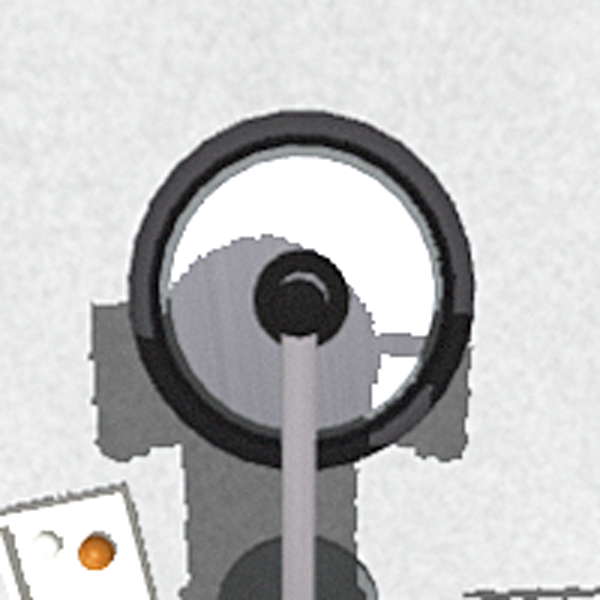

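Seen from straight above, the cap (crop (300,308)) covers the nut (302,294), so the drip arm is set. Next is the valve.

arm_command:
  commands:
    - {"tx": -0.1,"ty": 0,"tz": -0.05,"twist": -0.03}
    - {"tx": -0.22,"ty": 0.02,"tz": -0.1,"twist": -0.06}
    - {"tx": -0.35,"ty": 0.04,"tz": -0.14,"twist": -0.1}
    - {"tx": -0.5,"ty": 0.06,"tz": -0.14,"twist": -0.14}
    - {"tx": -0.65,"ty": 0.08,"tz": -0.14,"twist": -0.18}
    - {"tx": -0.8,"ty": 0.1,"tz": -0.14,"twist": -0.22}
    - {"tx": -0.93,"ty": 0.1,"tz": -0.14,"twist": -0.26}
    - {"tx": -1,"ty": 0.1,"tz": -0.14,"twist": -0.28}

```text
t: 13.73
eef_pos: [0.4965, 0.1126, 0.3316]
ee_rot: [-3.141, 0.0, -0.594]
force: [-0.0, -0.1, -0.5]
width: 0.0005
gripper_force: 0.0
```

```bash
python3 - <<'E'
from h import *
s=get_state();print(s["t"],s["eef_pos"],s["ee_rot"],sh([.47,.34,.33]))
E
```

```text
13.7333 [0.49651905 0.11260633 0.33159024] [-3.14090157e+00  1.19505121e-04 -5.93586828e-01] [-0.597 -0.695  0.007]
```

arm_command:
  commands:
    - {"tx": -0.09,"ty": -0.1,"tz": 0,"twist": -0.03}
    - {"tx": -0.18,"ty": -0.21,"tz": 0,"twist": -0.06}
    - {"tx": -0.28,"ty": -0.33,"tz": 0,"twist": -0.09}
    - {"tx": -0.38,"ty": -0.44,"tz": 0,"twist": -0.12}
    - {"tx": -0.48,"ty": -0.56,"tz": 0,"twist": -0.15}
    - {"tx": -0.57,"ty": -0.66,"tz": 0,"twist": -0.15}
    - {"tx": -0.6,"ty": -0.7,"tz": 0,"twist": -0.15}
    - {"tx": -0.6,"ty": -0.7,"tz": 0,"twist": -0.15}

```text
t: 14.4
eef_pos: [0.4721, 0.3418, 0.3302]
ee_rot: [3.14, 0.001, -0.129]
force: [-0.4, -0.4, -0.6]
width: 0.0009
gripper_force: 0.0
```

```bash
python3 - <<'E'
from h import *
look("w11.png",["valve_pivot","lever_tip","valve","dop_a"])
for r in regions_of("valve","wrist")[:1]:
    m=r["region"];v,u=np.nonzero(m);pts=np.array([ray("wrist",(a,b),.04)[:2] for a,b in list(zip(u,v))[::7]],np.float32)
    print(r["score"],cv2.minAreaRect(pts),cv2.fitLine(pts,cv2.DIST_HUBER,0,.01,.01).ravel())
print(sh([.505,.408,.076]))
E
```

```text
14.4 [0.4721 0.3418 0.3302] [ 3.14e+00  1.00e-03 -1.29e-01] [ 0.96  0.16 -0.02 -0.   -1.39  0.48]
valve_pivot 0.85 [277. 130.] [0.5417 0.333  0.08  ]
lever_tip 0.61 [209. 127.] [0.5574 0.4219 0.08  ]
valve 0.7 [278. 127.] [0.5444 0.3295 0.    ]
dop_a 0.88 [514. 175.] [ 0.4155 -0.0542  0.    ]
dop_a 0.64 [270. 202.] [0.4238 0.36   0.    ]
0.69 ((0.5436559915542603, 0.3323071599006653), (0.16630977392196655, 0.12704084813594818), 42.40616989135742) [0.9919314  0.12677602 0.54148936 0.332835  ]
[ 0.09  -0.295  1.024]
```

arm_command:
  commands:
    - {"tx": 0.04,"ty": -0.1,"tz": 0.05,"twist": 0}
    - {"tx": 0.09,"ty": -0.22,"tz": 0.12,"twist": 0}
    - {"tx": 0.09,"ty": -0.295,"tz": 0.24,"twist": 0}
    - {"tx": 0.09,"ty": -0.295,"tz": 0.38,"twist": 0}
    - {"tx": 0.09,"ty": -0.295,"tz": 0.52,"twist": 0}
    - {"tx": 0.09,"ty": -0.295,"tz": 0.66,"twist": 0}
    - {"tx": 0.09,"ty": -0.295,"tz": 0.8,"twist": 0}
    - {"tx": 0.09,"ty": -0.295,"tz": 0.88,"twist": 0}

```text
t: 15.37
eef_pos: [0.5036, 0.4065, 0.1078]
ee_rot: [3.138, 0.003, -0.133]
force: [-0.4, -1.1, -0.5]
width: 0.0005
gripper_force: 0.0
```

arm_command:
  commands:
    - {"tx": 0,"ty": 0,"tz": 0.05,"twist": 0}
    - {"tx": 0,"ty": 0,"tz": 0.1,"twist": 0}
    - {"tx": 0,"ty": 0,"tz": 0.14,"twist": 0}
    - {"tx": 0,"ty": 0,"tz": 0.14,"twist": 0}
    - {"tx": 0,"ty": 0,"tz": 0.14,"twist": 0}
    - {"tx": 0,"ty": 0,"tz": 0.14,"twist": 0}
    - {"tx": 0,"ty": 0,"tz": 0.14,"twist": 0}
    - {"tx": 0,"ty": 0,"tz": 0.14,"twist": 0}

```text
t: 16.03
eef_pos: [0.5049, 0.4093, 0.0776]
ee_rot: [-3.14, -0.001, -0.131]
force: [0.5, 0.9, 0.1]
width: 0.0006
gripper_force: 0.0
```

```bash
cat >> h.py <<'E'
def arc2(P,r,frm,d,phis):
    """as arc, but the tool's x pushes square on the lever: yaw = phi-90"""
    x,y,yaw=frm
    for ph in np.radians(phis):
        X=P[0]+r*np.cos(ph)-d*np.sin(ph)-x;Y=P[1]+r*np.sin(ph)+d*np.cos(ph)-y
        print('{"tx":%.3f,"ty":%.3f,"tz":0,"twist":%.3f},'%((X*np.cos(yaw)+Y*np.sin(yaw))/.25,(X*np.sin(yaw)-Y*np.cos(yaw))/.25,-(ph-np.pi/2-yaw)/np.pi))
E
python3 - <<'E'
from h import *
look("w12.png",["lever_tip","valve_pivot"])
s=get_state();P=(.5415,.333);r=.07;d=.019
arc2(P,r,(*s["eef_pos"][:2],s["ee_rot"][2]),d,[86,82,78,74,70,66,62,58]);print()
for a in(58,30):
    p=np.radians(a);arc2(P,r,(P[0]+r*np.cos(p)-d*np.sin(p),P[1]+r*np.sin(p)+d*np.cos(p),p-np.pi/2),d,np.linspace(a-3.5,a-28,8));print()
E
```

```text
16.0333 [0.5049 0.4093 0.0776] [-3.14e+00 -1.00e-03 -1.31e-01] [ 0.98  0.44 -0.23  0.   -0.9   0.46]
lever_tip 0.58 [236. 175.] [0.558  0.4251 0.08  ]
valve_pivot 0.82 [405. 184.] [0.5416 0.3361 0.08  ]
{"tx":0.093,"ty":0.008,"tz":0,"twist":-0.020},
{"tx":0.112,"ty":0.002,"tz":0,"twist":0.003},
{"tx":0.132,"ty":-0.002,"tz":0,"twist":0.025},
{"tx":0.152,"ty":-0.006,"tz":0,"twist":0.047},
{"tx":0.172,"ty":-0.007,"tz":0,"twist":0.069},
{"tx":0.193,"ty":-0.007,"tz":0,"twist":0.092},
{"tx":0.213,"ty":-0.006,"tz":0,"twist":0.114},
{"tx":0.233,"ty":-0.004,"tz":0,"twist":0.136},

{"tx":0.017,"ty":-0.004,"tz":0,"twist":0.019},
{"tx":0.035,"ty":-0.007,"tz":0,"twist":0.039},
{"tx":0.052,"ty":-0.009,"tz":0,"twist":0.058},
{"tx":0.070,"ty":-0.010,"tz":0,"twist":0.078},
{"tx":0.088,"ty":-0.010,"tz":0,"twist":0.097},
{"tx":0.105,"ty":-0.009,"tz":0,"twist":0.117},
{"tx":0.123,"ty":-0.006,"tz":0,"twist":0.136},
{"tx":0.140,"ty":-0.003,"tz":0,"twist":0.156},

{"tx":0.017,"ty":-0.004,"tz":0,"twist":0.019},
{"tx":0.035,"ty":-0.007,"tz":0,"twist":0.039},
{"tx":0.052,"ty":-0.009,"tz":0,"twist":0.058},
{"tx":0.070,"ty":-0.010,"tz":0,"twist":0.078},
{"tx":0.088,"ty":-0.010,"tz":0,"twist":0.097},
{"tx":0.105,"ty":-0.009,"tz":0,"twist":0.117},
{"tx":0.123,"ty":-0.006,"tz":0,"twist":0.136},
{"tx":0.140,"ty":-0.003,"tz":0,"twist":0.156},
```

arm_command:
  commands:
    - {"tx": 0.05,"ty": 0.004,"tz": 0,"twist": -0.01}
    - {"tx": 0.112,"ty": 0.002,"tz": 0,"twist": 0.003}
    - {"tx": 0.132,"ty": -0.002,"tz": 0,"twist": 0.025}
    - {"tx": 0.152,"ty": -0.006,"tz": 0,"twist": 0.047}
    - {"tx": 0.172,"ty": -0.007,"tz": 0,"twist": 0.069}
    - {"tx": 0.193,"ty": -0.007,"tz": 0,"twist": 0.092}
    - {"tx": 0.213,"ty": -0.006,"tz": 0,"twist": 0.114}
    - {"tx": 0.233,"ty": -0.004,"tz": 0,"twist": 0.136}

```text
t: 16.85
eef_pos: [0.5621, 0.4024, 0.0766]
ee_rot: [3.141, 0.001, -0.562]
force: [-3.2, -0.3, 1.7]
width: 0.0005
gripper_force: 1.3
```

```bash
python3 - <<'E'
from h import *
look("w13.png",["lever_tip","valve_pivot"]); look("x13.png",["lever_tip","valve_pivot"],"scene")
E
```

```text
16.85 [0.5621 0.4024 0.0766] [ 3.141e+00  1.000e-03 -5.620e-01] [ 0.9   0.5  -0.13 -0.   -0.94  0.11]
lever_tip 0.55 [231. 231.] [0.5934 0.4145 0.08  ]
valve_pivot 0.83 [400. 235.] [0.5413 0.3351 0.08  ]
17.0 [0.5625 0.4023 0.0766] [-3.141 -0.    -0.557] [ 0.9   0.5  -0.13  0.   -0.94  0.11]
lever_tip 0.91 [462. 299.] [0.5868 0.4075 0.08  ]
valve_pivot 0.95 [437. 271.] [0.5356 0.3324 0.08  ]
```

arm_command:
  commands:
    - {"tx": 0.017,"ty": -0.004,"tz": 0,"twist": 0.019}
    - {"tx": 0.035,"ty": -0.007,"tz": 0,"twist": 0.039}
    - {"tx": 0.052,"ty": -0.009,"tz": 0,"twist": 0.058}
    - {"tx": 0.07,"ty": -0.01,"tz": 0,"twist": 0.078}
    - {"tx": 0.088,"ty": -0.01,"tz": 0,"twist": 0.097}
    - {"tx": 0.105,"ty": -0.009,"tz": 0,"twist": 0.117}
    - {"tx": 0.123,"ty": -0.006,"tz": 0,"twist": 0.136}
    - {"tx": 0.14,"ty": -0.003,"tz": 0,"twist": 0.156}

```text
t: 17.82
eef_pos: [0.5918, 0.3846, 0.0765]
ee_rot: [3.141, 0.0, -1.05]
force: [-2.9, 0.6, 0.8]
width: 0.0008
gripper_force: 1.2
```

arm_command:
  commands:
    - {"tx": 0.017,"ty": -0.004,"tz": 0,"twist": 0.019}
    - {"tx": 0.035,"ty": -0.007,"tz": 0,"twist": 0.039}
    - {"tx": 0.052,"ty": -0.009,"tz": 0,"twist": 0.058}
    - {"tx": 0.07,"ty": -0.01,"tz": 0,"twist": 0.078}
    - {"tx": 0.088,"ty": -0.01,"tz": 0,"twist": 0.097}
    - {"tx": 0.088,"ty": -0.01,"tz": 0,"twist": 0.097}
    - {"tx": 0.088,"ty": -0.01,"tz": 0,"twist": 0.097}
    - {"tx": 0.088,"ty": -0.01,"tz": 0,"twist": 0.097}

```text
t: 18.48
eef_pos: [0.6056, 0.3667, 0.0767]
ee_rot: [-3.141, -0.0, -1.351]
force: [0.2, 1.1, -0.7]
width: 0.0001
gripper_force: 0.0
```

```bash
python3 - <<'E'
from h import *
look("w14.png",["lever_tip","valve_pivot"]); look("x14.png",["lever_tip","valve_pivot"],"scene")
E
```

```text
18.4833 [0.6056 0.3667 0.0767] [-3.141 -0.    -1.351] [ 0.82  0.52 -0.08  0.   -0.96 -0.6 ]
lever_tip 0.97 [238. 226.] [0.6332 0.349  0.08  ]
valve_pivot 0.68 [401. 235.] [0.5425 0.3344 0.08  ]
18.6333 [0.6056 0.3667 0.0767] [-3.141 -0.    -1.352] [ 0.82  0.52 -0.08  0.   -0.96 -0.6 ]
lever_tip 0.61 [208. 175.] [ 0.547  -0.3928  0.08  ]
lever_tip 0.49 [426. 299.] [0.6348 0.3516 0.08  ]
```

arm_command:
  commands:
    - {"tx": 0.004,"ty": 0,"tz": 0,"twist": 0.004}
    - {"tx": 0.008,"ty": 0,"tz": 0,"twist": 0.008}
    - {"tx": 0.012,"ty": 0,"tz": 0,"twist": 0.012}
    - {"tx": 0.016,"ty": -0.001,"tz": 0,"twist": 0.016}
    - {"tx": 0.02,"ty": -0.001,"tz": 0,"twist": 0.02}
    - {"tx": 0.02,"ty": -0.001,"tz": 0,"twist": 0.02}
    - {"tx": 0.02,"ty": -0.001,"tz": 0,"twist": 0.02}
    - {"tx": 0.02,"ty": -0.001,"tz": 0,"twist": 0.02}

```text
t: 19.45
eef_pos: [0.6072, 0.363, 0.0767]
ee_rot: [-3.14, 0.002, -1.417]
force: [0.2, 6.2, -1.3]
width: 0.0002
gripper_force: 3.0
```

```bash
python3 - <<'E'
from h import *
look("w15.png",["lever_tip","valve_pivot"]); print(get_state()["force"])
E
```

```text
19.45 [0.6072 0.363  0.0767] [-3.140e+00  2.000e-03 -1.417e+00] [ 0.81  0.52 -0.09 -0.   -0.96 -0.66]
lever_tip 0.8 [238. 229.] [0.6333 0.3455 0.08  ]
lever_tip 0.68 [361. 197.] [0.5696 0.3168 0.08  ]
valve_pivot 0.75 [402. 235.] [0.5421 0.3348 0.08  ]
[ 0.91315953  6.25678034 -1.63441204]
```

The force has risen to 6 N, so the lever is at its stop. One more slight nudge will confirm it.

arm_command:
  commands:
    - {"tx": 0.003,"ty": 0,"tz": 0,"twist": 0}
    - {"tx": 0.006,"ty": 0,"tz": 0,"twist": 0}
    - {"tx": 0.008,"ty": 0,"tz": 0,"twist": 0}
    - {"tx": 0.008,"ty": 0,"tz": 0,"twist": 0}
    - {"tx": 0.008,"ty": 0,"tz": 0,"twist": 0}
    - {"tx": 0.008,"ty": 0,"tz": 0,"twist": 0}
    - {"tx": 0.008,"ty": 0,"tz": 0,"twist": 0}
    - {"tx": 0.008,"ty": 0,"tz": 0,"twist": 0}

```text
t: 20.27
eef_pos: [0.6073, 0.3628, 0.0767]
ee_rot: [-3.139, 0.004, -1.416]
force: [-1.6, 12.0, -3.3]
width: 0.0006
gripper_force: 5.8
```

The stop is confirmed: the force doubled with no motion. I'll retract and rise.

arm_command:
  commands:
    - {"tx": -0.04,"ty": 0,"tz": 0,"twist": 0}
    - {"tx": -0.1,"ty": 0,"tz": 0,"twist": 0}
    - {"tx": -0.16,"ty": 0,"tz": 0,"twist": 0}
    - {"tx": -0.18,"ty": 0,"tz": -0.1,"twist": 0}
    - {"tx": -0.18,"ty": 0,"tz": -0.24,"twist": 0}
    - {"tx": -0.18,"ty": 0,"tz": -0.38,"twist": 0}
    - {"tx": -0.18,"ty": 0,"tz": -0.52,"twist": 0}
    - {"tx": -0.18,"ty": 0,"tz": -0.66,"twist": 0}

```text
t: 20.93
eef_pos: [0.5998, 0.4048, 0.2432]
ee_rot: [3.141, -0.001, -1.416]
force: [0.1, 0.3, 0.2]
width: 0.0006
gripper_force: 0.0
```

arm_command:
  commands:
    - {"tx": 0,"ty": 0,"tz": -0.1,"twist": 0}
    - {"tx": 0,"ty": 0,"tz": -0.2,"twist": 0}
    - {"tx": 0,"ty": 0,"tz": -0.3,"twist": 0}
    - {"tx": 0,"ty": 0,"tz": -0.3,"twist": 0}
    - {"tx": 0,"ty": 0,"tz": -0.3,"twist": 0}
    - {"tx": 0,"ty": 0,"tz": -0.3,"twist": 0}
    - {"tx": 0,"ty": 0,"tz": -0.3,"twist": 0}
    - {"tx": 0,"ty": 0,"tz": -0.3,"twist": 0}

```text
t: 21.6
eef_pos: [0.5999, 0.4042, 0.3151]
ee_rot: [3.14, -0.001, -1.416]
force: [0.9, -0.8, -0.6]
width: 0.0004
gripper_force: 0.0
```

```bash
python3 - <<'E'
from h import *
ZZ.update(stone_tray=0,paste_jar=0,cup=0,spray_can=0)
look("w16.png",["lever_tip","valve_pivot","dop_a"])
look("x16.png",["lever_tip","valve_pivot","nozzle_tip","basin_nut","dop_a","stone_tray","paste_jar","cup","spray_can"],"scene")
E
```

```text
21.6 [0.5999 0.4042 0.3151] [ 3.140e+00 -1.000e-03 -1.416e+00] [ 0.86  0.41  0.28 -0.   -1.45 -0.71]
lever_tip 0.67 [261. 135.] [0.6328 0.3443 0.08  ]
valve_pivot 0.79 [333. 140.] [0.5395 0.336  0.08  ]
dop_a 0.94 [392. 165.] [0.4236 0.361  0.    ]
21.8 [0.6003 0.4041 0.316 ] [ 3.141e+00 -1.000e-03 -1.416e+00] [ 0.86  0.41  0.28  0.   -1.45 -0.71]
lever_tip 0.65 [422. 298.] [0.6364 0.3437 0.08  ]
lever_tip 0.5 [328. 216.] [0.5087 0.0202 0.08  ]
valve_pivot 0.69 [436. 270.] [0.534  0.3279 0.08  ]
nozzle_tip 0.59 [253. 195.] [ 0.5555 -0.2002  0.085 ]
basin_nut 0.7 [250. 204.] [ 0.5562 -0.2133  0.051 ]
dop_a 0.64 [359. 242.] [0.4567 0.0895 0.    ]
dop_a 0.55 [327. 216.] [ 0.4047 -0.0518  0.    ]
stone_tray 0.88 [274. 260.] [ 0.6549 -0.037   0.    ]
paste_jar 0.9 [327. 291.] [0.6665 0.1354 0.    ]
cup 0.77 [280. 300.] [ 0.7594  0.0701 -0.    ]
spray_can 0.96 [233. 278.] [ 0.7725 -0.0674  0.    ]
spray_can 0.45 [437. 268.] [0.4269 0.2965 0.    ]
```

Everything is where it should be: the lever is in line with the pipe, the nozzle is over the nut, and the loose things haven't moved.

```bash
python3 -c "from station import *; print(job_done())"
```

```text
the job is handed in; nothing more can be done
None
```

I handed the job in at about 22 s: the drip nozzle hangs over the basin lap's nut to within about 2 mm in the camera check, the valve lever was then pushed to its stop in line with the pipe, and the loose things I re-checked had not moved (the spanner, well away from the work, was not re-measured).

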